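# Open a sample case that may be caught

### The arm

A 6-joint arm with a two-finger parallel gripper is mounted at the origin on the work surface. World frame = base frame: x ahead of the robot, y to its left, z up, the work surface at z = 0. Lengths are in mm, angles in rad, forces in N, time in s.
With the tool pointing down it reaches from about 275 to 1000 mm from the base axis. Payload 8.4 kg.
Tool frame: the origin (TCP) lies between the finger pads, 19 mm behind the fingertips; this is the grasp point; z points along the fingers, y is the line along which they close (so a half turn about z gives the same grasp; the last joint's range is limited). The gripper opens to 85 mm and grips with 20 to 120 N. Pads are 22 mm wide; open, the fingers measure 114 mm over their backs; the gripper's body (76 mm by 85 mm) begins 54 mm behind the grasp point. The pads swing forward as they close: fully open they stand 13 mm farther back than shut.
Start: joints at [1.244, 0.353, 1.633, -0, 1.155, -0.002], TCP at [199.448, 592.325, 249.981] pointing down, gripper open.
Joint ranges: [-2.63, 2.63], [-0.92, 2.1], [0.06, 2.66], [-1.3, 4.44], [0, 2.69], [-3.02, 3.02]. Speed limits (rad/s): [2.22, 2.22, 2.79, 3.14, 3.14, 3.14].

### API

Orientations are given as [roll, pitch, yaw] about the fixed x, y, z axes, in that order (R = Rz(yaw) Ry(pitch) Rx(roll)).
In Python, from rig import sensors, grab_frame, camera_params, order gives the robot as it stands. The module is installed in compiled form; this text tells all that it offers.
- The arm moves only by the tool move_arm, never from a script. Its argument "motion" is a list of rows, each a list of 7 numbers: the turn, a rotation vector about the tool's x, y, z in a scale on which 1.0 is pi/2 rad, then the shift along the tool's x, y, z in shares of 0.8 m (1.0 is 0.8 m), then the finger opening in m, from 0 to 0.0854. A call has 1 to 8 rows; each row is the pose to reach, as a shift and turn from the pose commanded when the call began, along the tool's axes at that moment; what a row does not reach only later rows make up. A row lasts 1/8 s, in which the tool goes at most 62.5 mm and 10.7 degrees, less where a joint would pass 70% of its speed; a pose out of reach is approached as far as the arm can. No shift or turn number may pass 1 either way. A call with a gripper value outside its range is refused whole. The fingers move at their own pace and stop on an object; "grip_force" is the grip in N (left out, the last holds). Time passes only in rows, so rows that repeat a pose let the fingers close. It gives the time, the measured TCP pose, the force, the opening and the grip force at its end, in the units of the state.
- sensors.sense(): the state, without advancing time (a new reading comes with each control period).
- grab_frame(name): name is "side" or "top" or "wrist"; returns (picture, depth): 480x640x3 uint8, red, green, blue; 480x640 float32, mm along the optical axis (not along the pixel's ray), 0 where there is no reading.
- camera_params(name): a dict with "camera_matrix" (3x3 intrinsics, pixels), "k1" (the pictures are not rectified: a ray, as slopes to the right and down, at radius r is drawn at 1 + k1 r^2 times it, then the intrinsics apply), "world_from_camera" (4x4, takes a point from camera to world coordinates). Camera axes: x right, y down, z forward; pixel columns grow to the right and rows downward; lengths in mm; the calibration is good to about 2 mm. A picture is of the moment at which its call begins: read the wrist's pose just before it. camera_params takes no time and is no camera call; for the wrist camera it gives the pose at the moment of the call.
- order.sign_off(): hands the job in; it is judged then, once.
The state is a dict: "clock": time; "qpos": joint angles; "qvel": joint speeds; "joint_efforts": joint torques, N m; "eef_pos": TCP position; "tcp_rot": TCP orientation; "contact_force": force on the tool from outside, world axes, zero at the start; "wrist_torque": the same for the moment, N m; "opening": opening from 0.0 (shut) to 1.0 (fully open); "grasp_force": force on a finger pad.
Only numpy, scipy, OpenCV 4.12 (cv2) and the standard library are available. Lean on these libraries where they do the work, as an engineer would, in place of code of your own. Each camera call takes 0.05 s, during which the arm holds its last target. There are 200 camera calls.

### The job

Lift the loose yellow cover off the latch of the blue sample case and set it down upright in the white tray. Then, before touching the red release, tug the lid upward by its black pull to learn if it is caught; if it is, slide the red release fully to its other end. Swing the lid up by the pull to 50 degrees or more and finish while still holding it open by the pull (it falls shut if let go); leave the foam rack, jar and vial where they stand.

Things in the scene. Friction and masses are not known exactly. Their poses are not given: they have to be found in the camera images.
- case: Blue sample case, fixed: 200 (x) x 240 (y) x 110 mm high without lid, origin at the centre of its underside, front faces its own -x (to the robot). On the front a grey latch ledge, case x -165 to -100, y -60 to +60 mm, flat top 85 mm above the bench, carries the red release. A catch hidden in the ledge may or may not hold the lid down; it cannot be seen.
- lid_angle (a joint): Lid angle in rad: 0 shut, grows as the front edge swings up, stops at 1.35. Lid 200 x 240 x 20 mm, about 0.35 kg; shut, its top is 130 mm above the bench. Falls shut by its weight from any angle. Caught, it rises only about 0.024 rad (4 mm at the pull) and stops hard; free, it rises with 2 to 3 N at the pull. A keeper plate 40 mm wide hangs from mid front edge into the ledge.
- lid_hinge (a point): Point on the hinge axis at the middle of the lid's back lower edge: case frame x +100, y 0, z 110 mm. The hinge axis runs along the case's y.
- lid: The lid; origin on the hinge axis (as point lid_hinge), axes along the case's when shut. On its top near the front edge stands a black upright pull fin, 28 (along case x) x 14 (along case y, the width to pinch) x 36 mm high; with the lid shut its foot is at case x -78, y 0, z 130 mm.
- pull_grip (a point): Point to pinch on the pull, 26 mm above its foot (10 mm below its top); 178 mm in front of the hinge and 46 mm above it when shut. Pinched across y it pivots between the fingers as the lid swings, so the hand may stay pointing down.
- release (a joint): Travel of the red release slide in m: 0 at its start end (towards case -y), 0.015 at the other end (towards case +y). Friction about 2 N, it stays where it is left. Slid to 0.010 or more it has pushed the hidden catch clear, and the catch stays clear.
- release_top (a point): Centre of the top of the red release knob: 22 (case x) x 14 (case y, the width to pinch) x 30 mm high, standing on the ledge top, at case x -138, y -10 (start) to +5 mm, top 115 mm above the bench. Initially under the cover.
- cover: Loose yellow cover like an upturned box, 50 (x) x 100 (y) x 38 mm, walls 3 mm, open below, about 90 g, standing on the ledge over the red release, axes along the case's. On top a grip fin 30 (x) x 14 (y, the width to pinch) mm, its top 68 mm above the lower rim. Origin at the centre of the lower rim.
- cover_grip (a point): Point to pinch on the cover's fin, 58 mm above the cover's lower rim.
- tray: White open tray fixed to the bench, 170 (x) x 190 (y) x 25 mm, walls and floor 4 mm. Origin at the centre of its underside.
- rack: Bystander: white foam tube rack 100 x 140 x 50 mm; origin at the centre of its underside.
- jar: Bystander: specimen jar with yellow cap, 56 mm diameter, 75 mm high; origin at the centre of its underside.
- vial: Bystander: slim vial with yellow cap, 32 mm diameter, 85 mm high; origin at the centre of its underside.
Things that resemble listed ones, but are neither listed nor needed, are in the scene too. Of the things like the cover, leave any that is green or purple; of the rest the larger one is meant.

How it is judged (in metres and radians):
On the way, in this order (a step that is already met when the one before it is completed fails the run):
1. the cover is lifted clear off the ledge by the fingers (z of cover in the frame of case above 0.11 m and contact force between the fingers and cover above 0.5 N), for 0.1 s.
2. the cover stands upright on the floor of the tray, let go (z of cover in the frame of tray below 0.012 m and x of cover in the frame of tray between -0.08 and 0.08 m and y of cover in the frame of tray between -0.09 and 0.09 m and angle between cover's own z axis and vertical below 0.2 rad and linear speed of cover below 0.03 m/s and contact force between the fingers and cover below 0.1 N), for 0.2 s.
3. the lid is tugged up by the pull (against the catch, or open) with the release not yet used (value of joint lid_angle above 0.014 rad and value of joint release below 0.004 m and contact force between the fingers and lid above 0.5 N and distance between the grasp point and pull_grip below 0.035 m), for 0.1 s.
4. the lid is swung open by the pull (value of joint lid_angle above 0.8 rad and contact force between the fingers and lid above 0.5 N and distance between the grasp point and pull_grip below 0.035 m), for 0.2 s.
At the end, for the whole second after the job is handed in: The fingers hold the lid by its pull (contact over 0.5 N, TCP within 35 mm of pull_grip) at more than 0.8 rad (46 degrees), still (under 0.1 rad/s), and the cover stands upright (within 0.2 rad), let go and at rest on the tray floor (all of step 2 and all of step 4 and velocity of joint lid_angle between -0.1 and 0.1 rad/s); the arm keeps its last pose, push and grip.
It fails at once if the rack is moved more than 20 mm or tipped (distance of rack from where it was at the start of the episode above 0.02 m or angle between rack's own z axis and vertical above 0.3 rad).
It fails at once if the jar is moved more than 20 mm or tipped (distance of jar from where it was at the start of the episode above 0.02 m or angle between jar's own z axis and vertical above 0.3 rad).
It fails at once if the vial is moved more than 20 mm or tipped (distance of vial from where it was at the start of the episode above 0.02 m or angle between vial's own z axis and vertical above 0.3 rad).
It also fails if it takes over 72 s, if anything falls off the work surface, if the arm or the gripper's body presses on something with over 40 N, if the wrist force passes 120 N, or if a joint passes its speed limit or range.

## Working session

There is one attempt and no reset: what is moved stays moved. The work goes in short steps, Python scripts to look and compute and a tool call to move; the robot and the scene stay as the last step left them, time stands still between calls to the robot, and variables do not carry over. Pictures are saved under pics/ and viewed, at most 10 in all, crops included, and the job is handed in when it is done.

Besides the shell and the picture viewer there is one more tool, called after ">>>" by a JSON object that holds its "fn" and its "kwargs". move_arm: Moves the arm, as the interface text tells. Its arguments: {"type":"object","properties":{"motion":{"type":"array","items":{"type":"array","items":{"type":"number"}}},"grip_force":{"type":"number"}},"required":["motion"]}

```bash
mkdir -p pics; cat > h.py <<'E'
import numpy as np,cv2
from rig import sensors,grab_frame,camera_params,order
def cloud(p,d):
    K=np.array(p["camera_matrix"]);k1=p["k1"];T=np.array(p["world_from_camera"])
    v,u=np.mgrid[0:480,0:640].astype(np.float32)
    q=cv2.undistortPoints(np.stack([u.ravel(),v.ravel()],1)[:,None].astype(np.float64),K,np.array([k1,0,0,0,0.]))[:,0]
    z=d.ravel()
    P=np.c_[q*z[:,None],z]@T[:3,:3].T+T[:3,3]
    P[z==0]=np.nan
    return P.reshape(480,640,3)
def look(n):
    p=camera_params(n);im,d=grab_frame(n)
    return im,d,cloud(p,d)
E
python3 - <<'E'
from h import *
s=sensors.sense();print(s)
for n in("side","top"):
    im,d,P=look(n);cv2.imwrite(f"pics/{n}0.png",im[:,:,::-1]);np.savez(f"{n}0.npz",im=im,P=P)
    p=camera_params(n);print(n,np.round(np.array(p["world_from_camera"]),2).tolist(),p["k1"],(d>0).mean())
E
```

```text
{'clock': 0.0, 'qpos': array([ 1.24356799e+00,  3.53661792e-01,  1.63413529e+00, -1.54521601e-05,
        1.15519351e+00, -2.41560024e-03]), 'qvel': array([ 0.00315699, -0.00071536,  0.00026538,  0.000163  , -0.00036109,
       -0.00176351]), 'joint_efforts': array([-1.95473098e-03, -6.05264711e+01, -3.42064154e+01, -6.46569356e-05,
        9.52846109e-03, -1.98257317e-05]), 'eef_pos': array([199.32621211, 591.88894917, 249.25264725]), 'tcp_rot': array([-3.14019469e+00,  1.07511335e-05,  2.81678617e+00]), 'contact_force': array([-0.22447595,  0.60521495,  1.18721457]), 'wrist_torque': array([-0.00996784,  0.00870926, -0.02873782]), 'grasp_force': 0.0, 'opening': 1.0049461401039186}
side [[-0.99, -0.07, 0.08, 440.14], [-0.1, 0.47, -0.88, 936.16], [0.03, -0.88, -0.48, 630.53], [0.0, 0.0, 0.0, 1.0]] -0.02676606597491916 0.9959342447916667
top [[-0.05, -0.98, 0.21, 216.27], [-1.0, 0.05, -0.01, 40.73], [0.0, -0.21, -0.98, 1544.22], [0.0, 0.0, 0.0, 1.0]] -0.0975836256466842 0.9959928385416666
```

View pics/top0.png

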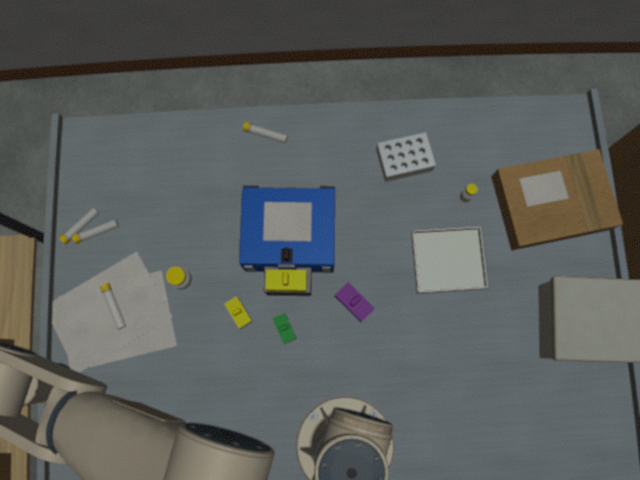

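View pics/side0.png

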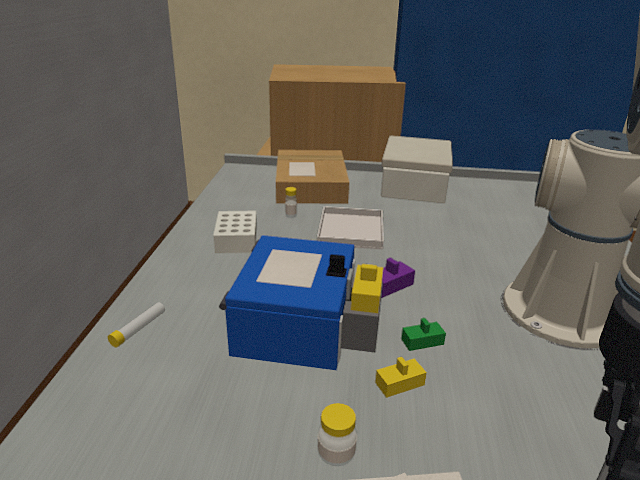

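The top view shows the case at about (288,230), the cover on its ledge at (287,281), the black pull at (287,255), the tray at (450,260), the decoys at rows 300–330, and the jar at (178,277). The side view agrees with this layout.

```bash
python3 - <<'E'
from h import *
for n in("top","side"):
    z=np.load(n+"0.npz");im,P=z["im"],z["P"]
    H=cv2.cvtColor(im,cv2.COLOR_RGB2HSV);h,s,v=[H[...,i].astype(int) for i in range(3)]
    X,Y,Z=P[...,0],P[...,1],P[...,2]
    def rep(name,m):
        Q=P[m]
        if len(Q)<8: print(n,name,len(Q));return
        r=cv2.minAreaRect(Q[:,:2].astype(np.float32))
        print(n,name,len(Q),"c",np.round(r[0],1),"size",np.round(r[1],1),"ang",round(r[2],1),"z",np.round(np.percentile(Q[:,2],[5,50,95]),1),"mean",Q.mean(0).round(1))
    near=(X>200)&(X<700)&(abs(Y)<500)
    rep("lidtop blue/any",near&(abs(Z-130)<6)&(h>100)&(h<130)&(s>100))
    yel=(h>20)&(h<35)&(s>120)&(v>80)
    c,l=cv2.connectedComponents(yel.astype(np.uint8))
    for i in range(1,c):
        m=(l==i)
        if m.sum()<60: continue
        rep("yellow",m&near)
        if np.nanmedian(Z[m])>95 :
            rep(" fin",m&(Z>146)&(Z<160)); rep(" box",m&(abs(Z-123)<5))
    lid=near&(abs(Z-130)<60)&(v<45)&(s<120)
    rep("pull",near&(Z>158)&(Z<172)&(v<70)&(s<120))
    rep("ledge",near&(abs(Z-85)<4)&(s<60)&(X<420))
    t=near&(Y<-150)&(Y>-420)&(X>250)&(X<500)&(Z<40)&(s<40)
    rep("tray floor",t&(v>140)&(abs(Z-4)<4)); rep("tray rim",t&(abs(Z-25)<3))
E
```

```text
top lidtop blue/any 4890 c [558.8 118.8] size [239.3 201.7] ang 86.4 z [125.8 130.4 134.7] mean [554.3 118.6 130.3]
top yellow 95 c [ 654.6 -382. ] size [26.8 55.3] ang 46.2 z [77.5 85.4 91.1] mean [ 644.4 -372.1   84. ]
top yellow 276 c [452.3 418.8] size [49.1 45.4] ang 86.6 z [70.5 75.5 80.1] mean [452.3 417.9  75.4]
top yellow 849 c [424.4 128.5] size [98.7 57.9] ang 86.9 z [111.4 123.7 152.2] mean [419.8 128.2 124.8]
top  fin 70 c [420.9 128.8] size [12.9 29.3] ang 87.1 z [149.1 153.  157.5] mean [420.8 128.5 153. ]
top  box 630 c [421.  128.7] size [98.5 49. ] ang 87.2 z [119.2 123.4 127.1] mean [420.3 127.5 123.2]
top yellow 428 c [354.1 264.1] size [77.4 38.5] ang 29.9 z [23.8 29.8 51. ] mean [353.7 262.9  31.3]
top pull 61 c [479.2 123.4] size [12.5 26.4] ang 87.5 z [161.7 166.2 170.8] mean [479.  123.3 166.1]
top ledge 52 c [406.7 127.5] size [117.9  28.8] ang 88.7 z [81.9 85.6 88.6] mean [404.8  94.4  85.3]
top tray floor 1878 c [ 445.1 -311.2] size [110.2 177. ] ang 0.4 z [0.6 4.2 7.5] mean [ 445.2 -310.5    4.1]
top tray rim 146 c [ 441.6 -309.8] size [117.  191.3] ang 0
[... 532 characters left out ...]
 ang 86.3 z [119.6 121.5 124. ] mean [424.  146.1 121.6]
side yellow 0
side yellow 1355 c [350.4 256.9] size [110.1  67.6] ang 56.3 z [ 1.8 26.3 46.8] mean [358.1 275.3  22.7]
side yellow 951 c [456.6 386.2] size [ 54.9 121.7] ang 1.5 z [61.1 72.4 74.2] mean [455.2 424.5  70.2]
side pull 48 c [483.2 128.6] size [ 9.9 25.1] ang 79.7 z [159.2 162.9 165. ] mean [482.6 129.5 162.5]
side ledge 38 c [409.9 186.8] size [18.2 11.7] ang 0.4 z [81.1 82.8 84.2] mean [410.1 186.4  82.8]
side tray floor 1098 c [ 376.  -285.8] size [267.5 249.2] ang 89.3 z [0.2 2.3 4.4] mean [ 422.5 -314.7    2.3]
side tray rim 110 c [ 442.4 -307.1] size [109.6 196. ] ang 1.3 z [22.2 23.5 24.9] mean [ 423.6 -301.8   23.5]
```

Units first: shifts go in shares of 0.8 m and turns go in shares of pi/2 rad. So -0.353 m / 0.8 = -0.4413, -0.345 m / 0.8 = -0.4313, -0.263 rad / 1.5708 = -0.1674.

>>> {"fn": "move_arm", "kwargs": {"motion": [[0,0,-0.0637,-0.0563,-0.0575,0,0.085],[0,0,-0.1273,-0.1125,-0.115,0,0.085],[0,0,-0.1674,-0.1675,-0.1713,0,0.085],[0,0,-0.1674,-0.2238,-0.2288,0,0.085],[0,0,-0.1674,-0.28,-0.2863,0,0.085],[0,0,-0.1674,-0.3363,-0.3438,0,0.085],[0,0,-0.1674,-0.3925,-0.4013,0,0.085],[0,0,-0.1674,-0.4313,-0.4413,0,0.085]]}}

```text
clock: 1.1
eef_pos: [414.2, 145.6, 250.0]
tcp_rot: [3.142, 0.0, 3.079]
contact_force: [-0.1, 1.8, 0.2]
opening: 0.998
grasp_force: 0.0
```

```bash
python3 - <<'E'
from h import *
s=sensors.sense();print(s["clock"],s["eef_pos"],s["tcp_rot"],s["qpos"].round(2),s["contact_force"])
im,d,P=look("wrist");cv2.imwrite("pics/w1.png",im[:,:,::-1]);np.savez("w1.npz",im=im,P=P)
print(np.round(camera_params("wrist")["world_from_camera"],2))
E
```

```text
1.1 [414.24781847 145.62172059 250.01764421] [3.14154272e+00 2.64756980e-04 3.07945155e+00] [ 0.33  0.06  2.01 -0.    1.07 -1.17] [-0.14775925  1.81026738  0.19324591]
[[ 6.0000e-02  9.6000e-01  2.8000e-01  3.4576e+02]
 [ 1.0000e+00 -6.0000e-02 -2.0000e-02  1.4634e+02]
 [-0.0000e+00  2.8000e-01 -9.6000e-01  3.7251e+02]
 [ 0.0000e+00  0.0000e+00  0.0000e+00  1.0000e+00]]
```

View pics/w1.png

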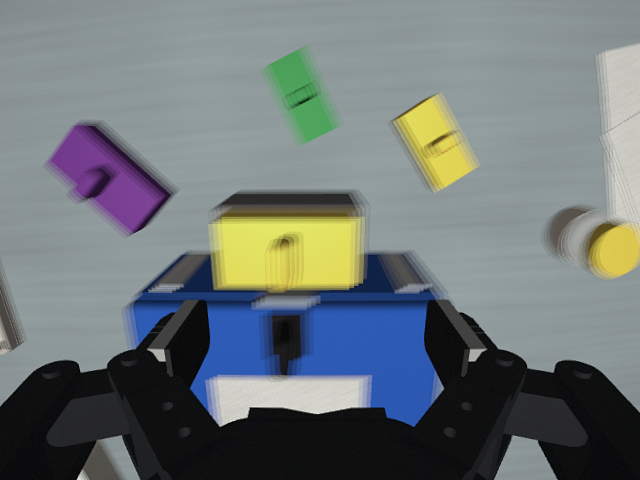

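The wrist view is slightly motion-blurred. It shows the cover at about (290,250) with its fin at (285,255), and the pull at (288,335) between the open fingers. I'll measure again now that the arm is still.

```bash
cat > w.py <<'E'
from h import *
grab_frame("wrist");
s=sensors.sense();print(s["clock"],s["eef_pos"].round(1),s["tcp_rot"].round(4))
im,d,P=look("wrist")
H=cv2.cvtColor(im,cv2.COLOR_RGB2HSV);h,s,v=[H[...,i].astype(int) for i in range(3)]
X,Y,Z=P[...,0],P[...,1],P[...,2]
def rep(name,m):
    m=cv2.morphologyEx(m.astype(np.uint8),cv2.MORPH_OPEN,np.ones((3,3)))>0
    Q=P[m]
    if len(Q)<8: print(name,len(Q));return
    r=cv2.minAreaRect(Q[:,:2].astype(np.float32))
    print(name,len(Q),np.round(r[0],1),np.round(r[1],1),round(r[2],1),"z",np.round(np.percentile(Q[:,2],[5,50,95]),1))
yel=(h>20)&(h<35)&(s>120)&(v>60)&(X>370)&(Y<200)
rep("fin top",yel&(Z>150)&(Z<157)); rep("fin side",yel&(Z>130)&(Z<149));rep("box top",yel&(abs(Z-123)<3))
E
cat > w2.py <<'E'
from w import *
pl=(v<70)&(s<130)&(abs(X-482)<30)&(abs(Y-125)<25)
rep("pull top",pl&(Z>162)&(Z<170));rep("pull side",pl&(Z>136)&(Z<162))
rep("lid",(h>100)&(h<130)&(s>100)&(abs(Z-130)<3))
E
python3 w2.py
```

```text
1.2 [415.2 143.5 249.9] [-3.1403e+00  6.0000e-04  3.0749e+00]
fin top 809 [422.1 129. ] [12.7 28.7] 86.2 z [150.5 151.6 152.7]
fin side 152 [408.4 129.9] [13.6  2.9] 85.6 z [131.2 139.7 148. ]
box top 8177 [422.1 129.2] [99.7 50.2] 86.4 z [120.7 121.8 122.9]
pull top 677 [480.9 124.2] [13.4 26.2] 88.0 z [163.1 164.5 165.7]
pull side 380 [471.7 127.2] [17.6  9.9] 52.6 z [137.7 149.9 160.5]
lid 17602 [515.9 121.6] [235.9 111.2] 86.1 z [127.7 128.7 129.8]
```

Converted, 0.06 m / 0.8 = 0.075, 0.05 m / 0.8 = 0.0625.

>>> {"fn": "move_arm", "kwargs": {"motion": [[0,0,0,-0.0106,-0.0188,0.025,0.085],[0,0,0,-0.0106,-0.0188,0.0625,0.085],[0,0,0,-0.0106,-0.0188,0.075,0.085],[0,0,0,-0.0106,-0.0188,0.075,0.085]]}}

```text
clock: 1.75
eef_pos: [420.7, 132.8, 189.7]
tcp_rot: [-3.141, -0.001, 3.081]
contact_force: [-0.9, 0.6, 1.0]
opening: 0.997
grasp_force: 0.0
```

```bash
python3 - <<'E'
from h import *
for i in range(4):
    s=sensors.sense();print(s["clock"],s["eef_pos"].round(1),s["tcp_rot"].round(4)); grab_frame("top")
E
```

```text
1.75 [420.7 132.8 189.7] [-3.1412e+00 -1.5000e-03  3.0809e+00]
1.8 [421.3 132.9 190.3] [ 3.1416e+00 -2.0000e-04  3.0808e+00]
1.85 [421.6 132.9 190.7] [3.1413e+00 7.0000e-04 3.0807e+00]
1.9 [421.8 132.8 190.9] [3.1411e+00 1.3000e-03 3.0805e+00]
```

Converted, 0.044 m / 0.8 = 0.055, -0.004 m / 0.8 = -0.005.

>>> {"fn": "move_arm", "kwargs": {"motion": [[0,0,0,-0.0013,-0.005,0.025,0.085],[0,0,0,-0.0013,-0.005,0.05,0.085],[0,0,0,-0.0013,-0.005,0.055,0.085],[0,0,0,-0.0013,-0.005,0.055,0.06],[0,0,0,-0.0013,-0.005,0.055,0.03],[0,0,0,-0.0013,-0.005,0.055,0.005],[0,0,0,-0.0013,-0.005,0.055,0.005],[0,0,0,-0.0013,-0.005,0.055,0.005]], "grip_force": 40}}

```text
clock: 2.95
eef_pos: [422.3, 128.2, 146.4]
tcp_rot: [3.141, 0.001, 3.08]
contact_force: [-1.6, -0.4, 5.5]
opening: 0.161
grasp_force: 39.3
```

Converted, -0.115 m / 0.8 = -0.1438, -0.105 m / 0.8 = -0.1313.

>>> {"fn": "move_arm", "kwargs": {"motion": [[0,0,0,0,0,-0.0125,0.005],[0,0,0,0,0,-0.0313,0.005],[0,0,0,0,0,-0.0563,0.005],[0,0,0,0,0,-0.0813,0.005],[0,0,0,0,0,-0.1063,0.005],[0,0,0,0,0,-0.1313,0.005],[0,0,0,0,0,-0.1438,0.005],[0,0,0,0,0,-0.1438,0.005]]}}

```text
clock: 3.95
eef_pos: [422.4, 128.2, 261.8]
tcp_rot: [3.141, 0.002, 3.08]
contact_force: [0.5, -0.9, -1.7]
opening: 0.153
grasp_force: 39.1
```

```bash
python3 - <<'E'
from h import *
s=sensors.sense();print(s["clock"],s["eef_pos"].round(1),s["tcp_rot"].round(4),s["contact_force"],s["opening"])
im,d,P=look("side");cv2.imwrite("pics/s2.png",im[:,:,::-1])
z=np.load("top0.npz");im,P=z["im"],z["P"];X,Y,Z=P[...,0],P[...,1],P[...,2]
m=(X>330)&(X<600)&(Y<-180)&(Y>-440)
for n,a in(("rim",m&(abs(Z-25)<4)),("floor",m&(abs(Z-4)<2.5)&(im.min(2)>140))):
    r=cv2.minAreaRect(P[a][:,:2].astype(np.float32));print(n,r)
E
```

```text
3.95 [422.4 128.2 261.8] [3.1410e+00 1.6000e-03 3.0798e+00] [ 0.51148866 -0.9350928  -1.74760224] 0.15276230633127716
rim ((468.7086486816406, -309.7345275878906), (172.30690002441406, 191.31591796875), 0.6837784051895142)
floor ((469.2455749511719, -310.135498046875), (156.15325927734375, 175.0980682373047), 1.003220558166504)
```

View pics/s2.png

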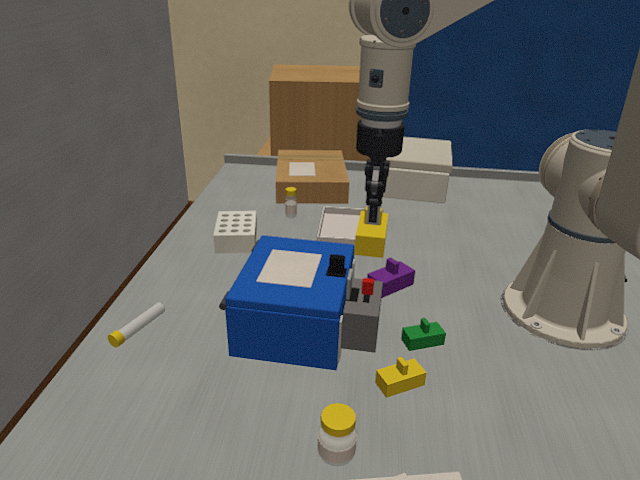

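The cover is held upright at (372,230), and the red release is exposed at (368,287). Next I carry the cover to the tray.

Converted, -0.42 m / 0.8 = -0.525, -0.374 m / 0.8 = -0.4675.

>>> {"fn": "move_arm", "kwargs": {"motion": [[0,0,0,-0.0063,-0.0375,0,0.005],[0,0,0,-0.0175,-0.1063,0,0.005],[0,0,0,-0.03,-0.1775,0,0.005],[0,0,0,-0.0425,-0.25,0,0.005],[0,0,0,-0.055,-0.3225,0,0.005],[0,0,0,-0.0675,-0.395,0,0.005],[0,0,0,-0.0788,-0.4675,0,0.005],[0,0,0,-0.0888,-0.525,0,0.005]]}}

```text
clock: 5.0
eef_pos: [466.4, -297.6, 259.8]
tcp_rot: [3.141, -0.001, 3.079]
contact_force: [0.3, -0.3, -1.3]
opening: 0.153
grasp_force: 39.3
```

Converted, 0.175 m / 0.8 = 0.2188, 0.17 m / 0.8 = 0.2125.

>>> {"fn": "move_arm", "kwargs": {"motion": [[0,0,0,-0.0025,-0.0175,0,0.005],[0,0,0,-0.0025,-0.0175,0.05,0.005],[0,0,0,-0.0025,-0.0175,0.1125,0.005],[0,0,0,-0.0025,-0.0175,0.1625,0.005],[0,0,0,-0.0025,-0.0175,0.1875,0.005],[0,0,0,-0.0025,-0.0175,0.2125,0.005],[0,0,0,-0.0025,-0.0175,0.2188,0.005],[0,0,0,-0.0025,-0.0175,0.2188,0.005]]}}

```text
clock: 6.0
eef_pos: [468.0, -309.0, 85.8]
tcp_rot: [3.141, -0.001, 3.08]
contact_force: [-0.3, -0.6, -1.9]
opening: 0.155
grasp_force: 39.4
```

Converted, 0.0205 m / 0.8 = 0.0256, 0.02 m / 0.8 = 0.025.

>>> {"fn": "move_arm", "kwargs": {"motion": [[0,0,0,0,0,0.0088,0.005],[0,0,0,0,0,0.0175,0.005],[0,0,0,0,0,0.0225,0.005],[0,0,0,0,0,0.025,0.005],[0,0,0,0,0,0.0256,0.005],[0,0,0,0,0,0.0256,0.005]]}}

```text
clock: 6.75
eef_pos: [468.2, -309.6, 65.6]
tcp_rot: [-3.141, 0.0, 3.08]
contact_force: [-0.5, -0.7, -0.7]
opening: 0.159
grasp_force: 39.5
```

>>> {"fn": "move_arm", "kwargs": {"motion": [[0,0,0,0,0,0.0013,0.005],[0,0,0,0,0,0.0013,0.005],[0,0,0,0,0,0.0013,0.02],[0,0,0,0,0,0.0013,0.035],[0,0,0,0,0,0.0013,0.05],[0,0,0,0,0,0.0013,0.05],[0,0,0,0,0,-0.0125,0.06],[0,0,0,0,0,-0.0375,0.06]]}}

```text
clock: 7.75
eef_pos: [467.8, -309.3, 95.8]
tcp_rot: [3.141, -0.001, 3.08]
contact_force: [1.0, 0.1, -0.1]
opening: 0.698
grasp_force: 0.0
```

Converted, -0.15 m / 0.8 = -0.1875, -0.14 m / 0.8 = -0.175.

>>> {"fn": "move_arm", "kwargs": {"motion": [[0,0,0,0,0,-0.0625,0.06],[0,0,0,0,0,-0.125,0.06],[0,0,0,0,0,-0.175,0.06],[0,0,0,0,0,-0.1875,0.06]]}}

```text
clock: 8.25
eef_pos: [469.3, -310.3, 249.1]
tcp_rot: [-3.139, 0.005, 3.08]
contact_force: [0.3, -0.9, -0.2]
opening: 0.705
grasp_force: 0.0
```

```bash
python3 - <<'E'
from h import *
grab_frame("wrist")
s=sensors.sense();print(s["clock"],s["eef_pos"].round(1),s["tcp_rot"].round(4),s["contact_force"],s["opening"])
im,d,P=look("wrist");cv2.imwrite("pics/w3.png",im[:,:,::-1])
H=cv2.cvtColor(im,cv2.COLOR_RGB2HSV);m=(H[...,0]>20)&(H[...,0]<35)&(H[...,1]>120)&(H[...,2]>60)
X,Y,Z=P[...,0],P[...,1],P[...,2];m&=(abs(X-468)<80)&(abs(Y+310)<90)
for a,b in((35,48),(62,80)):
    Q=P[m&(Z>a)&(Z<b)];print(len(Q),cv2.minAreaRect(Q[:,:2].astype(np.float32)),np.percentile(Q[:,2],[2,50,98]))
E
```

```text
8.3 [ 469.  -310.2  248.6] [-3.1394  0.0038  3.0798] [ 0.26850845 -0.3552946   1.34726903] 0.7045703861680838
5251 ((467.873046875, -309.21722412109375), (99.47073364257812, 49.28277587890625), 86.48375701904297) [38.38967754 40.74626122 42.26527665]
573 ((468.48504638671875, -309.493408203125), (12.695998191833496, 30.610275268554688), 86.60354614257812) [64.52081062 70.37938919 72.05630782]
```

View pics/w3.png

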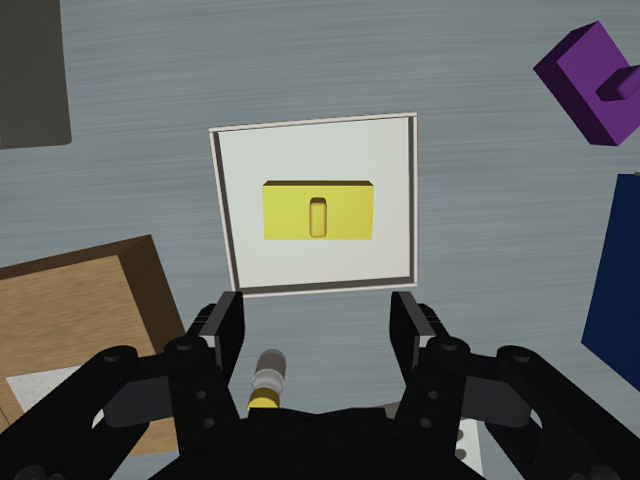

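The cover stands upright in the tray at (318,210), with its top at 41–42 mm as expected. Next is the pull.

Converted, 0.43 m / 0.8 = 0.5375, 0.377 m / 0.8 = 0.4713.

>>> {"fn": "move_arm", "kwargs": {"motion": [[0,0,0,0.0013,0.0375,0,0.06],[0,0,0,0.0038,0.1088,0,0.06],[0,0,0,0.0063,0.1813,0,0.06],[0,0,0,0.0088,0.2538,0,0.06],[0,0,0,0.0113,0.3263,0,0.06],[0,0,0,0.0125,0.3988,0,0.06],[0,0,0,0.015,0.4713,0,0.06],[0,0,0,0.0175,0.5375,0,0.06]]}}

```text
clock: 9.35
eef_pos: [479.6, 122.3, 243.8]
tcp_rot: [-3.141, -0.002, 3.08]
contact_force: [0.5, -0.1, 0.1]
opening: 0.703
grasp_force: 0.0
```

Converted, 0.05 m / 0.8 = 0.0625, 0.03 m / 0.8 = 0.0375.

>>> {"fn": "move_arm", "kwargs": {"motion": [[0,0,0,0,0.0063,0,0.06],[0,0,0,0,0.0063,0.0375,0.06],[0,0,0,0,0.0063,0.0625,0.06],[0,0,0,0,0.0063,0.0625,0.06]]}}

```text
clock: 9.85
eef_pos: [479.2, 124.3, 193.2]
tcp_rot: [-3.14, -0.005, 3.079]
contact_force: [0.1, 0.0, 0.9]
opening: 0.704
grasp_force: 0.0
```

```bash
python3 - <<'E'
from h import *
for i in range(3):
    s=sensors.sense();print(s["clock"],s["eef_pos"].round(1),s["tcp_rot"].round(4),s["contact_force"]); im,d,P=look("wrist")
H=cv2.cvtColor(im,cv2.COLOR_RGB2HSV)
X,Y,Z=P[...,0],P[...,1],P[...,2]
m=(H[...,2]<70)&(abs(X-482)<30)&(abs(Y-125)<16)&(Z>160)&(Z<170);Q=P[m]
if len(Q): print(len(Q),cv2.minAreaRect(Q[:,:2].astype(np.float32)))
m=((H[...,0]<8)|(H[...,0]>172))&(H[...,1]>140)&(abs(Z-114)<4);Q=P[m]
if len(Q): print("red",len(Q),cv2.minAreaRect(Q[:,:2].astype(np.float32)),np.median(Q[:,2]))
E
```

```text
9.85 [479.2 124.3 193.2] [-3.1397 -0.0049  3.0793] [0.13592204 0.00540027 0.88468122]
9.9 [480.2 124.6 194.4] [-3.1405e+00 -2.8000e-03  3.0792e+00] [-0.74760389 -0.37834333 -0.20813189]
9.95 [480.8 124.8 195.2] [-3.1411e+00 -1.1000e-03  3.0791e+00] [0.94494698 0.00209661 1.11519468]
1665 ((481.43408203125, 124.09652709960938), (14.03122329711914, 27.727745056152344), 85.5612564086914)
red 1025 ((421.7840576171875, 117.90435791015625), (13.70928955078125, 21.660316467285156), 86.13011169433594) 113.50356938183762
```

Converted, 0.038 m / 0.8 = 0.0475, 0.036 m / 0.8 = 0.045.

>>> {"fn": "move_arm", "kwargs": {"motion": [[0,0,0,0,0,0.025,0.06],[0,0,0,0,0,0.045,0.06],[0,0,0,0,0,0.0475,0.04],[0,0,0,0,0,0.0475,0.02],[0,0,0,0,0,0.0475,0.005],[0,0,0,0,0,0.0475,0.005],[0,0,0,0,0,0.0475,0.005]], "grip_force": 40}}

```text
clock: 10.88
eef_pos: [481.2, 124.1, 158.1]
tcp_rot: [-3.139, 0.001, 3.081]
contact_force: [1.2, -10.4, 1.3]
opening: 0.152
grasp_force: 41.0
```

Converted, -0.004 m / 0.8 = -0.005, -0.003 m / 0.8 = -0.0038.

>>> {"fn": "move_arm", "kwargs": {"motion": [[0,0,0,0,0,-0.0025,0.005],[0,0,0,0,0,-0.0038,0.005],[0,0,0,0,0,-0.005,0.005],[0,0,0,0,0,-0.005,0.005],[0,0,0,0,0,-0.005,0.005]]}}

```text
clock: 11.5
eef_pos: [482.1, 124.1, 161.8]
tcp_rot: [-3.139, 0.002, 3.081]
contact_force: [6.6, -10.3, -5.0]
opening: 0.156
grasp_force: 39.8
```

Converted, -0.003 m / 0.8 = -0.0038, -0.002 m / 0.8 = -0.0025.

>>> {"fn": "move_arm", "kwargs": {"motion": [[0,0,0,0,0,-0.0013,0.005],[0,0,0,0,0,-0.0025,0.005],[0,0,0,0,0,-0.0038,0.005],[0,0,0,0,0,-0.0038,0.005]]}}

```text
clock: 12.0
eef_pos: [482.8, 124.0, 164.6]
tcp_rot: [-3.139, 0.003, 3.081]
contact_force: [9.4, -12.1, -8.7]
opening: 0.153
grasp_force: 42.4
```

Converted, -0.006 m / 0.8 = -0.0075, -0.005 m / 0.8 = -0.0063.

>>> {"fn": "move_arm", "kwargs": {"motion": [[0,0,0,-0.0025,0,-0.0013,0.005],[0,0,0,-0.0038,0,-0.0038,0.005],[0,0,0,-0.0041,0,-0.0063,0.005],[0,0,0,-0.0044,0,-0.0075,0.005],[0,0,0,-0.0044,0,-0.0075,0.005]]}}

```text
clock: 12.62
eef_pos: [484.7, 123.9, 170.6]
tcp_rot: [-3.139, 0.0, 3.08]
contact_force: [4.1, -8.9, -5.0]
opening: 0.152
grasp_force: 42.6
```

```bash
python3 - <<'E'
from h import *
im,d,P=look("side");z=np.load("side0.npz");P0=z["P"]
H=cv2.cvtColor(im,cv2.COLOR_RGB2HSV);m=(H[...,0]>100)&(H[...,0]<130)&(H[...,1]>100)
X,Y,Z=P[...,0],P[...,1],P[...,2]
for a in range(470,660,30):
    g=lambda Q:np.median(Q[...,2][m&(abs(Q[...,0]-a)<8)&(Q[...,1]>150)&(Q[...,1]<225)&(Q[...,2]>120)])
    print(a,round(g(P),1),round(g(P0),1))
E
```

```text
470 141.2 128.2
500 139.9 128.5
530 137.8 128.8
560 135.7 128.6
590 133.6 128.6
620 131.5 128.5
650 129.5 128.5
```

The lid is tilted about 0.07 rad, past the catch limit, with little force. It is free, so I leave the release alone and swing along the arc.

Converted, -0.0744 m / 0.8 = -0.093, -0.0666 m / 0.8 = -0.0833.

>>> {"fn": "move_arm", "kwargs": {"motion": [[0,0,0,-0.0048,0,-0.0123,0.005],[0,0,0,-0.0104,0,-0.0249,0.005],[0,0,0,-0.0168,0,-0.0371,0.005],[0,0,0,-0.024,0,-0.049,0.005],[0,0,0,-0.0318,0,-0.0604,0.005],[0,0,0,-0.0403,0,-0.0713,0.005],[0,0,0,-0.051,0,-0.0833,0.005],[0,0,0,-0.0609,0,-0.093,0.005]]}}

```text
clock: 13.68
eef_pos: [531.8, 120.9, 244.7]
tcp_rot: [-3.139, -0.003, 3.08]
contact_force: [-2.7, -6.1, -4.9]
opening: 0.157
grasp_force: 41.6
```

Converted, -0.0748 m / 0.8 = -0.0935, -0.066 m / 0.8 = -0.0825.

>>> {"fn": "move_arm", "kwargs": {"motion": [[0,0,0,-0.0104,0,-0.0091,0.005],[0,0,0,-0.0214,0,-0.0175,0.005],[0,0,0,-0.0329,0,-0.0254,0.005],[0,0,0,-0.0446,0,-0.0324,0.005],[0,0,0,-0.0569,0,-0.0388,0.005],[0,0,0,-0.0696,0,-0.0444,0.005],[0,0,0,-0.0825,0,-0.0493,0.005],[0,0,0,-0.0935,0,-0.0526,0.005]]}}

```text
clock: 14.68
eef_pos: [606.8, 116.3, 287.3]
tcp_rot: [-3.139, -0.003, 3.08]
contact_force: [-4.0, -5.4, 0.3]
opening: 0.162
grasp_force: 42.8
```

>>> {"fn": "move_arm", "kwargs": {"motion": [[0,0,0,0,0,0,0.005],[0,0,0,0,0,0,0.005],[0,0,0,0,0,0,0.005],[0,0,0,0,0,0,0.005]]}}

```text
clock: 15.18
eef_pos: [607.1, 116.3, 287.4]
tcp_rot: [-3.139, -0.001, 3.08]
contact_force: [-2.4, -6.9, 0.9]
opening: 0.157
grasp_force: 42.9
```

```bash
python3 - <<'E'
from h import *
im,d,P=look("side");cv2.imwrite("pics/s4.png",im[:,:,::-1])
s=sensors.sense();print(s["clock"],s["eef_pos"].round(1),s["contact_force"],s["grasp_force"],s["qvel"].round(3))
H=cv2.cvtColor(im,cv2.COLOR_RGB2HSV);m=(H[...,0]>100)&(H[...,0]<130)&(H[...,1]>100)&(P[...,2]>140)&(P[...,0]<720)&(P[...,0]>480)
Q=P[m];i=Q[:,1]>150
print(len(Q),Q.min(0),Q.max(0),Q[Q[:,2]>np.percentile(Q[:,2],97)].mean(0))
E
```

```text
15.225 [607.1 116.3 287.4] [-3.6558843  -6.15763584  0.63525247] 42.925275564193726 [ 0.     0.001 -0.     0.001  0.001  0.001]
1921 [547.60315328   8.46141492 140.04206766] [669.16642353 242.56165027 575.96192732] [602.82906396 144.88785353 434.10659686]
```

View pics/s4.png

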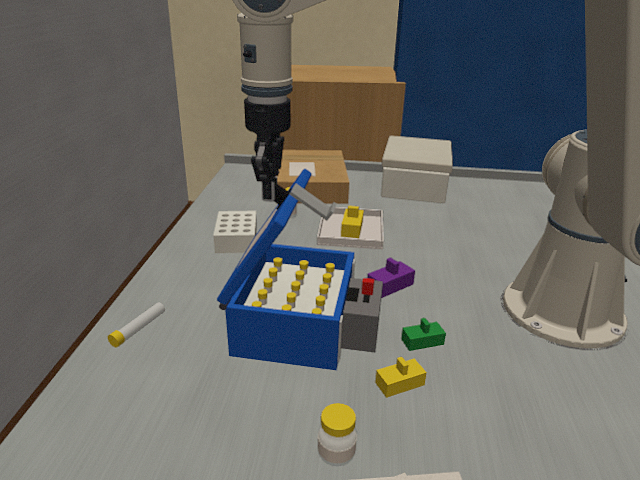

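The lid stands open at about 1 rad, held by its pull at (278,192). The cover is upright in the tray at (352,222), and the rack and jar have not moved.

```bash
python3 -c "
from rig import order
print(order.sign_off())"
```

```text
the job is handed in; nothing more can be done
None
```

I handed the job in at about 15 s: the cover stands upright in the tray, and the tug showed the lid was not caught, so I left the red release alone. The lid is open about 1 rad (roughly 59°) and held still by its pull; the judging result was not reported back.

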